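Roll the press mandrel key-up and lay it in the tilted cradle

TASK

Roll the metal mandrel along the black press plate until its raised key points straight up, and let go of it there, at rest. Then pick it up and lay it gently in the two vees of the tilted cradle, centred along it, with the key standing square out of the cradle. Keep the mandrel off the table and leave the other things where they are.

Things in the scene. Friction and masses are not known exactly. Their poses are not given: they have to be found in the camera images.
- mandrel: Bare metal bobbin on the plate, 140 mm long, 0.35-0.63 kg: barrel 34 mm in diameter, at each end a collar 56 mm in diameter and 22 mm wide (96 mm of barrel free between). Rolls on its collars, 28 mm of travel per radian, and stays at any angle where left. Origin at its centre on the axis, x along the barrel; y and z turn with it and do not show the key (see key). Ends alike.
- key: Raised steel key at mid-barrel, fixed firmly to it: 26 mm along the barrel, 10 mm wide, 10 mm proud (top 27 mm from the axis, so it never touches the plate). Origin at the mandrel's centre on its axis; x along the barrel, z from the axis out through the key. It starts 60 degrees or more away from up, to either side or down.
- key_top (a point): Centre of the key's top face, 27 mm from the mandrel's axis.
- plate: Black press plate with a rubber face that soon stops rolling things, fixed on the table: 320 mm (x) by 340 mm (y), 18 mm thick, flat. Origin at the centre of its underside, z up. On it the mandrel's axis is 46 mm above the table and about along the plate's x (up to 15 degrees off), so it rolls along the plate's y, either way. A tape ring stands in the plate's +x +y corner.
- cradle: Tilted bed of the grey stand, fixed. Origin: where the mandrel's centre belongs with its collars in the vees, 105 mm above the table. x: the mandrel's proper axis, rising 30 degrees away from the robot; y level; z square out of the bed, leaning 30 degrees back to the robot. Friction holds the mandrel where it is laid.
- vee_low (a point): Centre of the lower aluminium vee, where the axis of a seated collar passes; 59 mm from the cradle's origin. A grey stop plate, 60 mm wide, stands 20 mm further down (9 mm clear of the end of a centred mandrel), its top 6 mm under the axis.
- vee_high (a point): The same for the upper vee. Each vee is 26 mm wide with faces 90 degrees apart; upper edges 6 mm below the axis (along cradle z) and 34 to 41 mm to either side. The 92 mm between the vees is open down to 50 mm below the axis.
- tape: Bystander: brown tape ring, 42 mm across, 20 mm high, standing flat on the plate. Origin at the centre of its underside.
- screwdriver: Bystander: screwdriver lying beside the stand. Origin at the centre of its underside.
- brush: Bystander: brush lying near the robot on its right. Origin at the centre of its underside.
- mug: Bystander: white mug, 80 mm across, 95 mm high, at the back. Origin at the centre of its underside.
- spray: Bystander: white bottle, 60 mm across, 110 mm high, at the back. Origin at the centre of its underside.
- tin: Bystander: steel cup, 70 mm across, 70 mm high, at the back. Origin at the centre of its underside.
- weight: Bystander: dark steel block, 60 x 40 x 25 mm, near the robot's left. Origin at the centre of its underside.
Things that resemble listed ones, but are neither listed nor needed, are in the scene too. What is shaped like the part that bears cradle but turquoise is not meant.

How it is judged:
On the way:
1. the mandrel lies on the plate with its key up within 15 degrees, at rest and untouched (angle between key's own z axis and vertical below 0.262 rad and z of mandrel in the frame of plate between 0.043 and 0.049 m and linear speed of mandrel below 0.02 m/s and contact force between the fingers and mandrel below 0.1 N), for 0.3 s.
At the end, for the whole second after the job is handed in: The mandrel rests untouched with both collars in the cradle's vees: its centre within 8 mm of the cradle's origin along the cradle and 4 mm across and in height, its axis within 4 degrees of the cradle's, and its key within 15 degrees of square out of the cradle (x of mandrel in the frame of cradle between -0.008 and 0.008 m and y of mandrel in the frame of cradle between -0.004 and 0.004 m and z of mandrel in the frame of cradle between -0.004 and 0.004 m and angle between the x axis of mandrel and the x axis of cradle, either way round below 0.07 rad and angle between the z axis of key and the z axis of cradle, either way round below 0.262 rad and z of key_top in the frame of cradle above 0.015 m and linear speed of mandrel below 0.02 m/s and contact force between the fingers and mandrel below 0.1 N).
It fails at once if the mandrel drops off the plate or cradle to the table (height (world z) of mandrel below 0.036 m).
It fails at once if the mandrel is put into the cradle with a blow of more than 40 N (contact force between mandrel and cradle above 40 N).
It fails at once if another thing is moved by more than 30 mm (distance of any of tape, screwdriver, brush, mug, spray, tin, weight from where it was at the start of the episode above 0.03 m).
It also fails if it takes over 64 s, if anything falls off the work surface, if the arm or the gripper's body presses on something with over 40 N, if the wrist force passes 120 N, or if a joint passes its speed limit or range.

ROBOT

A 6-joint arm with a two-finger parallel gripper is mounted at the origin on the work surface. World frame = base frame: x ahead of the robot, y to its left, z up, the work surface at z = 0. Lengths are in m, angles in rad, forces in N, time in s.
With the tool pointing down it reaches from about 0.25 to 0.8 m from the base axis. Payload 3.9 kg.
Tool frame: the origin (TCP) lies midway between the tips of the shut fingers; the grasp point (between the pads) lies 19 mm behind it; z points along the fingers, y is the line along which they close (so a half turn about z gives the same grasp; the last joint's range is limited). The gripper opens to 85 mm and grips with 20 to 120 N. Pads are 22 mm wide; open, the fingers measure 114 mm over their backs; the gripper's body (76 mm by 85 mm) begins 54 mm behind the grasp point. The pads swing forward as they close: fully open they stand 13 mm farther back than shut.
Start: joints at [-1.129, 0.26, -0.138, 1.173, 0, 1.571], TCP at [0.224, -0.475, 0.192] pointing down, gripper open.
Joint ranges: [-2.78, 2.78], [-0.83, 1.72], [-1.28, 1.37], [-1.9, 2.12], [-1.57, 1.48], [-3.14, 3.14]. Speed limits (rad/s): [2.57, 2.57, 3.14, 3.14, 3.14, 3.14].

INTERFACE

Orientations are given as a unit quaternion [x, y, z, w].
In Python, from workcell import robot gives the robot as it stands.
- The arm moves only by the tool step_arm, never from a script. Its argument "targets" is a list that holds one entry, the list of rows, each a list of 7 numbers: the turn, a rotation vector about the tool's x, y, z in rad, then the shift along the tool's x, y, z in m, then the opening, from 0 (shut) to 1 (fully open). A call has 1 to 12 rows; each row shifts and turns the commanded pose from where the row before left it, along the tool's axes as they then stand; what a row does not reach is not made up. A row lasts 1/8 s, in which the tool goes at most 62.5 mm and 10.7 degrees, less where a joint would pass 70% of its speed; a pose out of reach is approached as far as the arm can. A call is refused whole if a number of a shift passes 0.0625 or a number of a turn 0.188, either way. A call with a gripper value outside its range is refused whole. The fingers move at their own pace and stop on an object; the grip force is fixed at half the most. Time passes only in rows, so rows that do not move let the fingers close. It gives the time, the measured TCP pose, the force, the opening and the grip force at its end, in the units of the state.
- robot.state(): the state, without advancing time (a new reading comes with each control period).
- robot.capture(name): name is "scene" or "side" or "wrist"; returns the picture (400x640x3 uint8, blue, green, red); there is no depth.
- robot.camera_info(name): a dict with "fx", "fy", "cx", "cy" (pixels), "distortion" ([k1, k2, p1, p2, k3] as OpenCV has them; the pictures are not rectified), "rvec" (rotation vector, rad) and "tvec" (3), from world to camera coordinates, as OpenCV has them. Camera axes: x right, y down, z forward; pixel columns grow to the right and rows downward; lengths in m; the calibration is good to about 2 mm. A picture is of the moment at which its call begins: read the wrist's pose just before it. camera_info takes no time and is no camera call; for the wrist camera it gives the pose at the moment of the call.
- robot.close_job(): hands the job in; it is judged then, once.
Trained networks look in the newest picture that a camera, given by its name, has taken for a name from the list of things; names that differ only in an ending like _2 or _b are one class to them, and where a whole thing is asked for, a point or a joint stands for the part that bears it (a point fixed in the world has none). Each returns a list of dicts, best first, with "conf" (0 to 1); they miss things now and then, are a little off and sometimes report something else, mostly with a low value. They report only what shows in the picture. A call takes as long as a camera call. They do not tell look-alikes from the thing itself.
- robot.cut_out(camera, thing): "pixels" (400x640 bool, what is visible of it) and "bbox" ([left, top, width, height] in pixels, round what is visible of it).
The state is a dict: "time_s": time; "joints": joint angles; "qvel": joint speeds; "effort": joint torques, N m; "eef_pos": TCP position; "eef_rot": TCP orientation; "ft_force": force on the tool from outside, world axes, zero at the start; "wrist_torque": the same for the moment, N m; "gripper_width": finger opening in m; "finger_force": force on a finger pad.
Only numpy, scipy, OpenCV 4.12 (cv2) and the standard library are available. Lean on these libraries where they do the work, as an engineer would, in place of code of your own. Each camera call takes 0.05 s, during which the arm holds its last target. There are 200 camera calls.

## Working session

There is one attempt and no reset: what is moved stays moved. The work goes in short steps, Python scripts to look and compute and a tool call to move; the robot and the scene stay as the last step left them, time stands still between calls to the robot, and variables do not carry over. Pictures are saved under pics/ and viewed, at most 10 in all, crops included, and the job is handed in when it is done.

Besides the shell and the picture viewer there is one more tool, called after "Request:" as name([rows], argument=value, ...), one row to a line, values as JSON. step_arm: Moves the arm, as the interface text tells. Its arguments: {"type":"object","properties":{"targets":{"type":"array"}},"required":["targets"]}

```bash
ls; mkdir -p pics; python3 - <<'E'
from workcell import robot
import cv2,numpy as np
s=robot.state();print(s)
a=robot.capture("scene");cv2.imwrite("pics/scene.png",a)
for t in ["mandrel","key","plate","cradle","tape","vee_low","vee_high"]:
    for r in robot.cut_out("scene",t)[:3]:print(t,round(r["conf"],2),r["bbox"])
b=robot.capture("side");cv2.imwrite("pics/side.png",b)
for t in ["mandrel","key","plate","cradle","tape"]:
    for r in robot.cut_out("side",t)[:3]:print(t,round(r["conf"],2),r["bbox"])
for c in ["scene","side","wrist"]:print(c,robot.camera_info(c))
E
```

```text
pics
{'time_s': 0.0, 'joints': array([-1.12898045e+00,  2.60666831e-01, -1.39404878e-01,  1.17268744e+00,
       -2.52972882e-05,  1.57081144e+00]), 'qvel': array([ 0.00073681,  0.00057398,  0.00057739, -0.00135067, -0.00065546,
       -0.0005701 ]), 'effort': array([-9.98260862e-05, -4.05676281e+01,  2.53924674e+01,  1.86865311e-02,
       -1.29156970e-04, -5.94356649e-06]), 'eef_pos': array([ 0.22414262, -0.47389496,  0.19146044]), 'eef_rot': array([ 9.75700092e-01,  2.19108118e-01, -2.27391298e-04, -9.54790069e-04]), 'ft_force': array([ 0.09276717, -0.0071574 ,  1.17673247]), 'wrist_torque': array([0.00373072, 0.03310558, 0.03951186]), 'finger_force': 0.0, 'gripper_width': 0.08525535700728092}
mandrel 0.91 [271.1, 219.2, 48.9, 43.2]
plate 0.75 [214.9, 194.9, 169.0, 143.6]
cradle 0.6 [348.2, 164.0, 60.4, 26.0]
cradle 0.58 [285.6, 130.8, 46.9, 20.6]
tape 0.74 [354.6, 230.0, 13.8, 14.7]
tape 0.15 [350.6, 162.5, 58.3, 29.9]
vee_low 0.71 [282.9, 132.0, 46.5, 21.2]
vee_low 0.61 [349.0, 165.8, 57.3, 26.2]
vee_high 0.72 [349.0, 162.5, 56.2, 29.0]
vee_high 0.68 [281.8, 131.0, 48.7, 23.5]
m
[... 549 characters left out ...]
29965164,  0.71875505, -0.30674709]), 'tvec': array([-0.42830786, -0.1344552 ,  1.43833727])}
side {'fx': 451.4540875191649, 'fy': 451.4540875191649, 'cx': 320.98778862950024, 'cy': 200.178559892539, 'distortion': array([0.00734399, 0.        , 0.        , 0.        , 0.        ]), 'rvec': array([ 0.26951383, -2.74765568,  1.35027192]), 'tvec': array([0.50803159, 0.14571047, 1.24184804])}
wrist {'fx': 307.2828938527369, 'fy': 307.2828938527369, 'cx': 322.69550016521003, 'cy': 195.68082757347443, 'distortion': array([-0.05157382,  0.        ,  0.        ,  0.        ,  0.        ]), 'rvec': array([-2.42790581,  1.53591134,  0.23677541]), 'tvec': array([-0.52423038, -0.03869451,  0.3791138 ])}
```

```bash
python3 - <<'E'
import cv2,numpy as np
a=cv2.imread("pics/scene.png")[110:350,200:440];b=cv2.imread("pics/side.png")[150:330,220:460]
a=cv2.resize(a,None,fx=1.666,fy=2.2,interpolation=cv2.INTER_CUBIC) if 0 else cv2.resize(a,(400,400),interpolation=3)
b=cv2.resize(b,(400,300),interpolation=3)
c=np.zeros((400,800,3),np.uint8);c[:,:400]=a;c[:300,400:]=b
cv2.imwrite("pics/v1.png",c)
E
```

```text
(no output)
```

View pics/v1.png

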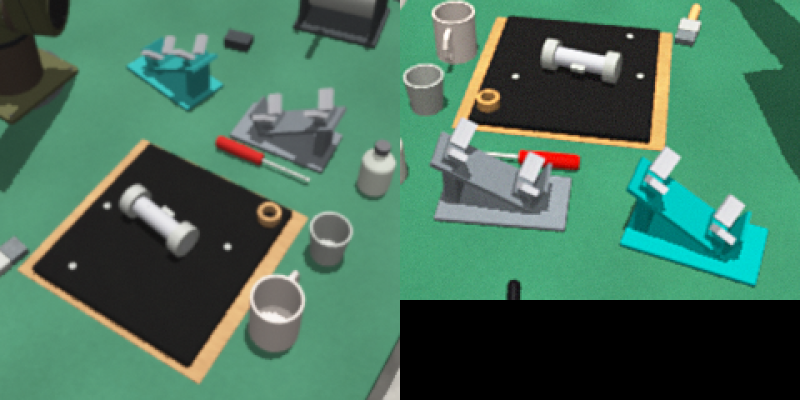

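View pics/scene.png

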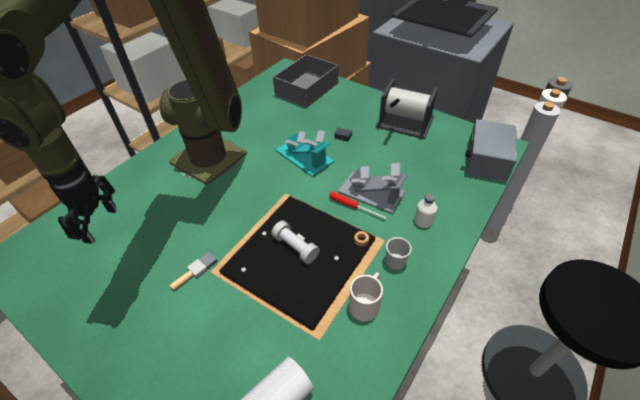

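Scene: the mandrel is at (296,241) with its key on the +y side. The grey stand at (372,185) is the real cradle. The turquoise one at (305,150) is a decoy, and the cylinder in the black rack at (405,105) is a look-alike for the mandrel. Next I'll localise.

```bash
cat > h.py <<'E'
from workcell import robot
import cv2,numpy as np
from scipy.spatial.transform import Rotation as R
def cam(n):
    i=robot.camera_info(n);K=np.array([[i["fx"],0,i["cx"]],[0,i["fy"],i["cy"]],[0,0,1]])
    return K,np.array(i["distortion"]),np.array(i["rvec"],float),np.array(i["tvec"],float)
def rays(c,px):
    K,D,r,t=c;u=cv2.undistortPoints(np.array(px,float).reshape(-1,1,2),K,D).reshape(-1,2)
    M=cv2.Rodrigues(r)[0];d=np.c_[u,np.ones(len(u))]@M
    return -M.T@t,d/np.linalg.norm(d,axis=1)[:,None]
def onz(c,px,z):
    o,d=rays(c,px);return o+d*((z-o[2])/d[:,2])[:,None]
def proj(c,P):
    K,D,r,t=c;return cv2.projectPoints(np.array(P,float).reshape(-1,1,3),r,t,K,D)[0].reshape(-1,2)
def tri(c1,p1,c2,p2):
    o1,d1=rays(c1,[p1]);o2,d2=rays(c2,[p2]);d1=d1[0];d2=d2[0]
    A=np.c_[d1,-d2];s=np.linalg.lstsq(A,o2-o1,rcond=None)[0];a=o1+s[0]*d1;b=o2+s[1]*d2
    return (a+b)/2,np.linalg.norm(a-b)
E
cat > c.py <<'E'
from h import *
s=cam("scene")
# plate
d=cv2.imread("pics/scene.png")
robot.capture("scene")
p=robot.cut_out("scene","plate")[0]["pixels"].astype(np.uint8)
q=cv2.minAreaRect(cv2.findContours(p,0,2)[0][0])
h=cv2.approxPolyDP(cv2.convexHull(np.argwhere(p)[:,::-1].astype(np.int32)),6,True).reshape(-1,2)
print("plate",h.tolist(),onz(s,h,.018).round(3).tolist())
m=robot.cut_out("scene","mandrel")[0]["pixels"];v=np.argwhere(m)[:,::-1]
c=v.mean(0);print("mandrel",c,onz(s,[c],.046))
for n in["scene","side"]:
    if n=="side":robot.capture(n)
    for t in ["vee_low","vee_high","tape","screwdriver"]:
        for r in robot.cut_out(n,t)[:2]:
            v=np.argwhere(r["pixels"])[:,::-1]
            print(n,t,round(r["conf"],2),v.mean(0).round(1),r["bbox"],onz(cam(n),[v.mean(0)],.08 if "vee" in t else .01).round(3))
print(robot.state()["eef_pos"])
E
python3 c.py
python3 - <<'E'
import cv2,numpy as np
a=cv2.imread("pics/scene.png")[150:220,330:420];b=cv2.imread("pics/side.png")[210:300,230:330]
cv2.imwrite("pics/v2.png",np.vstack([cv2.resize(a,(378,294),interpolation=2),cv2.resize(b,(378,300),interpolation=2)]) )
E
```

```text
plate [[383, 239], [320, 337], [212, 271], [285, 195]] [[0.719, 0.025, 0.018], [0.738, -0.322, 0.018], [0.381, -0.341, 0.018], [0.367, 0.0, 0.018]]
mandrel [295.55972696 241.29806598] [[ 0.52527575 -0.14317622  0.046     ]]
scene vee_low 0.83 [377.8 179.8] [348.9, 165.7, 56.1, 25.1] [[0.61  0.175 0.08 ]]
scene vee_low 0.83 [306.  143.5] [283.8, 129.9, 43.1, 22.8] [[0.313 0.192 0.08 ]]
scene vee_high 0.92 [377.2 179.6] [348.6, 161.3, 56.7, 30.6] [[0.608 0.175 0.08 ]]
scene vee_high 0.72 [295.6 241. ] [274.2, 220.6, 46.4, 41.8] [[ 0.542 -0.161  0.08 ]]
scene tape 0.51 [361. 238.] [353.2, 230.4, 15.4, 14.7] [[ 0.661 -0.003  0.01 ]]
scene screwdriver 0.54 [343.8 199.2] [329.0, 195.3, 55.8, 25.7] [[0.533 0.099 0.01 ]]
side vee_low 0.59 [392.8 273.5] [357.2, 238.3, 73.7, 66.3] [[0.305 0.216 0.08 ]]
side vee_low 0.55 [274.3 251.9] [236.4, 219.0, 74.3, 60.7] [[0.598 0.203 0.08 ]]
side vee_high 0.94 [392.5 273.3] [354.7, 239.2, 77.5, 67.1] [[0.305 0.215 0.08 ]]
side vee_high 0.61 [273.7 251.3] [234.8, 221.2, 73.7, 53.0] [[0.6   0.201 0.08 ]]
side tape 0.6 [272.  210.3] [267.6, 205.7, 9.0, 14.4] [[ 0.674 -0.037  0.01 ]]
side screwdriver 0.7 [312.5 245.4] [278.4, 240.1, 44.8, 12.8] [[0.524 0.088 0.01 ]]
[ 0.2244692  -0.4745786   0.19229386]
```

View pics/v2.png

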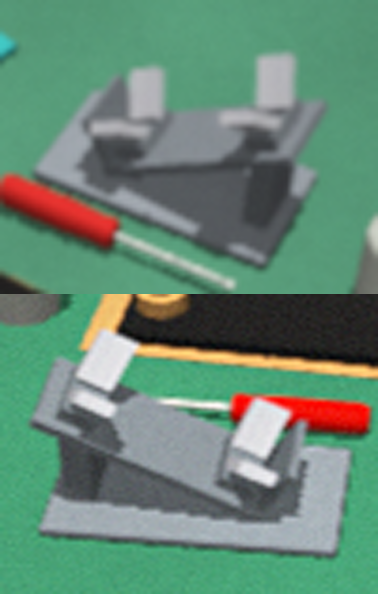

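```bash
cat >> h.py <<'E'
def tool():
    s=robot.state();return s["eef_pos"],R.from_quat(s["eef_rot"])
def plan(pos,rot=None):
    p,r=tool()
    rot=rot or r
    print("TURN rotvec total",(r.inv()*rot).as_rotvec().round(4)," then SHIFT total",rot.inv().apply(np.array(pos)-p).round(4))
def down(yaw):return R.from_matrix(np.c_[[np.cos(yaw),np.sin(yaw),0],[np.sin(yaw),-np.cos(yaw),0],[0,0,-1]])
def tilted(yaw,t):  # tool x = along rising axis, z=-cradle z
    x=np.array([np.cos(yaw)*np.cos(t),np.sin(yaw)*np.cos(t),np.sin(t)]);y=np.array([np.sin(yaw),-np.cos(yaw),0]);return R.from_matrix(np.c_[x,y,np.cross(x,y)])
E
python3 - <<'E'
from h import *
p,r=tool();K,D,rv,t=cam("wrist");M=cv2.Rodrigues(rv)[0]
print("cam in tool",r.inv().apply(-M.T@t-p),"\naxes",r.inv().apply(M).round(3))
s=cam("scene");robot.capture("scene")
m=robot.cut_out("scene","mandrel")[0]["pixels"];v=np.argwhere(m)[:,::-1].astype(float)
w=onz(s,v,.046)[:,:2];u,e,vt=np.linalg.svd(w-w.mean(0),full_matrices=False);print(w.mean(0),np.degrees(np.arctan2(vt[0][1],vt[0][0])))
plan([.45,-.15,.26],down(0.05))
E
```

```text
cam in tool [ 0.07798614 -0.00097387 -0.1809898 ] 
axes [[ 0.001  1.    -0.   ]
 [-0.953  0.001 -0.302]
 [-0.302  0.001  0.953]]
[ 0.52220705 -0.14153302] -10.071561155798753
TURN rotvec total [-0.     -0.      0.3918]  then SHIFT total [ 0.2415 -0.3129 -0.0677]
```

```bash
python3 -c "
from h import *
plan([.522,-.1415,.17],down(-.17))"
```

```text
TURN rotvec total [-0.     -0.      0.6118]  then SHIFT total [ 0.2369 -0.3786  0.0223]
```

Request:
step_arm([
  [[0, 0, 0.153, 0, 0, 0, 1], [0, 0, 0.153, 0, 0, 0, 1], [0, 0, 0.153, 0, 0, 0, 1], [0, 0, 0.153, 0, 0, 0, 1]],
])

```text
time_s: 1.9
eef_pos: [0.2245, -0.4746, 0.1923]
eef_rot: [0.996, -0.088, -0.0, -0.0]
ft_force: [0.1, 0.1, -0.6]
gripper_width: 0.0851
finger_force: 0.0
```

Request:
step_arm([
  [[0, 0, 0, 0.03, -0.0473, 0.003, 1], [0, 0, 0, 0.03, -0.0473, 0.003, 1], [0, 0, 0, 0.03, -0.0473, 0.003, 1], [0, 0, 0, 0.03, -0.0473, 0.003, 1], [0, 0, 0, 0.03, -0.0473, 0.003, 1], [0, 0, 0, 0.03, -0.0473, 0.003, 1], [0, 0, 0, 0.03, -0.0473, 0.003, 1], [0, 0, 0, 0.027, -0.0473, 0.003, 1], [0, 0, 0, 0, 0, 0, 1], [0, 0, 0, 0, 0, 0, 1]],
])

```text
time_s: 3.15
eef_pos: [0.5217, -0.1418, 0.1681]
eef_rot: [0.996, -0.085, -0.0, 0.0]
ft_force: [-0.9, -0.3, 0.0]
gripper_width: 0.0855
finger_force: 0.0
```

```bash
cat > look.py <<'E'
from h import *
import sys
nm=sys.argv[1]
print(tool()[0],robot.state()["time_s"])
c=cam("wrist");im=robot.capture("wrist");cv2.imwrite(f"pics/{nm}.png",im)
np.savez(f"pics/{nm}.npz",K=c[0],D=c[1],r=c[2],t=c[3])
for t in["mandrel","key"]:
    for r in robot.cut_out("wrist",t)[:2]:
        v=np.argwhere(r["pixels"])[:,::-1].astype(float)
        w=onz(c,v,.046)[:,:2];u,e,vt=np.linalg.svd(w-w.mean(0),full_matrices=False)
        print(t,round(r["conf"],2),v.mean(0).round(1),r["bbox"],w.mean(0).round(4),np.degrees(np.arctan2(vt[0][1],vt[0][0])%np.pi).round(1),np.ptp((w-w.mean(0))@vt.T,axis=0).round(3))
E
python3 look.py w1
```

```text
[ 0.52170838 -0.14181715  0.168088  ] 3.15
mandrel 0.95 [324.9 174.6] [295.1, 100.2, 60.6, 151.1] [ 0.5232 -0.1433] 171.9 [0.152 0.055]
key 0.85 [303.9 174.5] [298.5, 160.1, 8.9, 27.6] [ 0.5288 -0.1226] 172.5 [0.028 0.01 ]
```

View pics/w1.png

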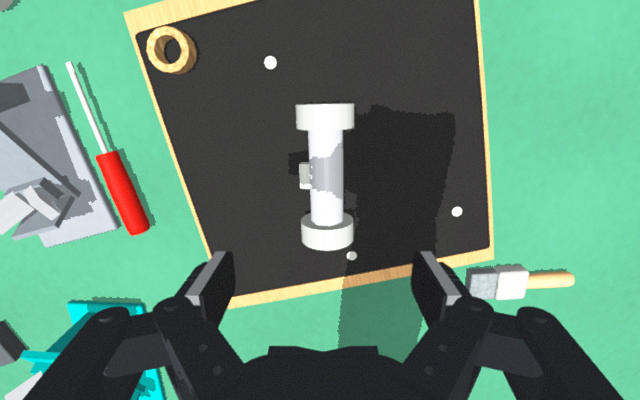

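```bash
cat > fit.py <<'E'
from h import *
from scipy.optimize import minimize
def hullmask(c,P):
    m=np.zeros((1600,2560),np.uint8);q=cv2.convexHull(((proj(c,P)+.5)*4).astype(np.float32)).astype(np.int32);cv2.fillConvexPoly(m,q,1);return m
def cyl(x0,x1,r):
    a=np.linspace(0,2*np.pi,40);return np.vstack([np.c_[np.full(40,x),r*np.cos(a),r*np.sin(a)] for x in(x0,x1)])
PARTS=[cyl(-.07,-.048,.028),cyl(.048,.07,.028),cyl(-.048,.048,.017)]
KEY=np.array([[x,y,z] for x in(-.013,.013) for y in(-.005,.005) for z in(.015,.027)])
def place(P,pos,yaw,phi=0,tilt=0): # phi: key angle from up towards +y (rolls about x)
    return (R.from_euler("z",yaw)*R.from_euler("y",-tilt)*R.from_euler("x",-phi)).apply(P)+pos
def fit(c,mask,x0,z=.046):
    M=cv2.resize(mask.astype(np.uint8),(2560,1600),interpolation=0)
    def f(p):
        m=np.zeros_like(M)
        for P in PARTS:m|=hullmask(c,place(P,[p[0],p[1],z],p[2]))
        return 1-(m&M).sum()/(m|M).sum()
    s=minimize(f,x0,method="Nelder-Mead",options=dict(initial_simplex=np.array(x0)+np.vstack([np.zeros(3),np.diag([.006,.006,.06])]),xatol=2e-4,fatol=1e-4,maxiter=70));return s.x,s.fun
def keyscan(c,kmask,x,phis,z=.046):
    K=cv2.resize(kmask.astype(np.uint8),(2560,1600),interpolation=0);out=[];o=-cv2.Rodrigues(c[2])[0].T@c[3]
    b=hullmask(c,place(PARTS[2],[x[0],x[1],z],x[2]))
    for p in phis:
        k=hullmask(c,place(KEY,[x[0],x[1],z],x[2],p))
        top=place([[0,0,1]],[0,0,0],x[2],p)[0]; 
        if top@(o-np.array([x[0],x[1],z]))/np.linalg.norm(o-np.array([x[0],x[1],z]))<0.2:k=k&(1-b)
        out.append((k&K).sum()/max((k|K).sum(),1))
    return np.array(out)
E
cat > f1.py <<'E'
from fit import *
import sys
views=sys.argv[1].split(",");x0=[float(a) for a in sys.argv[2].split(",")];z=.046
ph=np.radians(np.arange(-180,181,5));x=x0
for n in views:
    c=cam(n);robot.capture(n)
    m=robot.cut_out(n,"mandrel");k=robot.cut_out(n,"key")
    if not m:print(n,"none");continue
    xf,f=fit(c,m[0]["pixels"],x0)
    if n=="wrist":x=xf
    print(n,xf.round(4),"iou",round(1-f,3))
    for kk in k[:2]:
        s=keyscan(c,kk["pixels"],xf,ph);j=np.argsort(-s)[:6];print(" key",round(kk["conf"],2),[(int(round(np.degrees(ph[i]))),round(float(s[i]),2)) for i in j])
E
python3 f1.py wrist,side,scene .523,-.143,-.14
```

```text
wrist [ 0.5242 -0.1441 -0.1491] iou 0.93
 key 0.51 [(110, 0.9), (105, 0.9), (100, 0.87), (95, 0.84), (115, 0.83), (90, 0.82)]
side [ 0.521  -0.1429 -0.1148] iou 0.837
 key 0.15 [(-180, 0.0), (-175, 0.0), (-170, 0.0), (-165, 0.0), (-160, 0.0), (-155, 0.0)]
scene [ 0.523 -0.143 -0.14 ] iou 0.0
 key 0.49 [(-180, 0.0), (-175, 0.0), (-170, 0.0), (-165, 0.0), (-160, 0.0), (-155, 0.0)]
```

The wrist view has the mandrel at (325,175) and the key at (304,175). The key leans about 105° from up towards +y, so I roll towards −y. To do that I'll turn the gripper 90° and push the barrel with both fingers, straddling the key.

```bash
python3 -c "
from h import *
print(robot.state()['joints'].round(2))
plan([.5313,-.0966,.09],down(-.149+np.pi/2))"
```

```text
[-0.27  0.3  -0.15  1.12  0.    3.05]
TURN rotvec total [ 1.0000e-04 -1.0000e-04 -1.5923e+00]  then SHIFT total [0.0463 0.0024 0.0784]
```

Request:
step_arm([
  [[0, 0, -0.177, 0, 0, 0, 0.59], [0, 0, -0.177, 0, 0, 0, 0.59], [0, 0, -0.177, 0, 0, 0, 0.59], [0, 0, -0.177, 0, 0, 0, 0.59], [0, 0, -0.177, 0, 0, 0, 0.59], [0, 0, -0.177, 0, 0, 0, 0.59], [0, 0, -0.177, 0, 0, 0, 0.59], [0, 0, -0.177, 0, 0, 0, 0.59], [0, 0, -0.177, 0, 0, 0, 0.59], [0, 0, 0, 0, 0, 0, 0.59]],
])

```text
time_s: 5.0
eef_pos: [0.5221, -0.1418, 0.1683]
eef_rot: [0.758, 0.652, 0.0, -0.0]
ft_force: [0.5, -0.3, 0.7]
gripper_width: 0.0501
finger_force: 0.0
```

```bash
python3 -c "
from h import *
plan([.5313,-.0966,.03],down(-.149+np.pi/2))"
```

```text
TURN rotvec total [-0.    -0.    -0.001]  then SHIFT total [0.046  0.0023 0.1383]
```

Request:
step_arm([
  [[0, 0, 0, 0.046, 0.0023, 0, 0.59], [0, 0, 0, 0, 0, 0.045, 0.59], [0, 0, 0, 0, 0, 0.045, 0.59], [0, 0, 0, 0, 0, 0.03, 0.59], [0, 0, 0, 0, 0, 0.018, 0.59], [0, 0, 0, 0, 0, 0, 0.59], [0, 0, 0, 0, 0, 0, 0.59]],
])

```text
time_s: 5.88
eef_pos: [0.5319, -0.0968, 0.0311]
eef_rot: [0.758, 0.652, 0.0, 0.0]
ft_force: [-0.0, 0.1, 0.1]
gripper_width: 0.0504
finger_force: 0.0
```

```bash
python3 look.py w2; python3 f1.py wrist .523,-.143,-.14
```

```text
[ 0.53193322 -0.09676418  0.03108118] 5.875
mandrel 0.72 [321.8 299.1] [197.9, 257.1, 246.3, 93.7] [ 0.5251 -0.1402] 170.6 [0.159 0.073]
key 0.9 [321.6 274.6] [300.2, 262.0, 42.3, 23.2] [ 0.5277 -0.1219] 170.7 [0.026 0.016]
wrist [ 0.5243 -0.144  -0.1519] iou 0.425
 key 0.95 [(100, 0.91), (105, 0.9), (95, 0.88), (110, 0.84), (115, 0.8), (90, 0.78)]
```

View pics/w2.png

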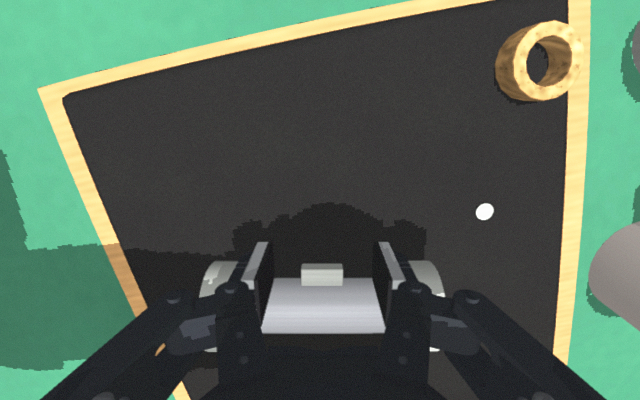

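The key is at (322,275), between the fingers and about 100° from up. Now I push along tool −x.

Request:
step_arm([
  [[0, 0, 0, -0.006, 0, 0, 0.59], [0, 0, 0, -0.006, 0, 0, 0.59], [0, 0, 0, -0.006, 0, 0, 0.59], [0, 0, 0, -0.006, 0, 0, 0.59], [0, 0, 0, -0.006, 0, 0, 0.59], [0, 0, 0, -0.006, 0, 0, 0.59], [0, 0, 0, -0.006, 0, 0, 0.59], [0, 0, 0, -0.005, 0, 0, 0.59], [0, 0, 0, -0.004, 0, 0, 0.59], [0, 0, 0, -0.003, 0, 0, 0.59], [0, 0, 0, 0, 0, 0, 0.59], [0, 0, 0, 0, 0, 0, 0.59]],
])

```text
time_s: 7.68
eef_pos: [0.5232, -0.1499, 0.0303]
eef_rot: [0.757, 0.653, 0.0, -0.0]
ft_force: [0.3, 0.4, 0.8]
gripper_width: 0.0501
finger_force: 0.0
```

```bash
python3 look.py w3; python3 f1.py wrist,side .518,-.18,-.15
```

```text
[ 0.52321842 -0.14992259  0.03030494] 7.675
mandrel 0.9 [322.7 225.5] [180.8, 179.1, 284.9, 96.6] [ 0.5245 -0.1427] 171.6 [0.168 0.062]
wrist [ 0.5242 -0.1438 -0.1451] iou 0.888
 key 0.89 [(100, 0.91), (95, 0.85), (90, 0.8), (110, 0.77), (105, 0.77), (120, 0.76)]
side [ 0.5232 -0.1432 -0.1429] iou 0.914
```

View pics/w3.png

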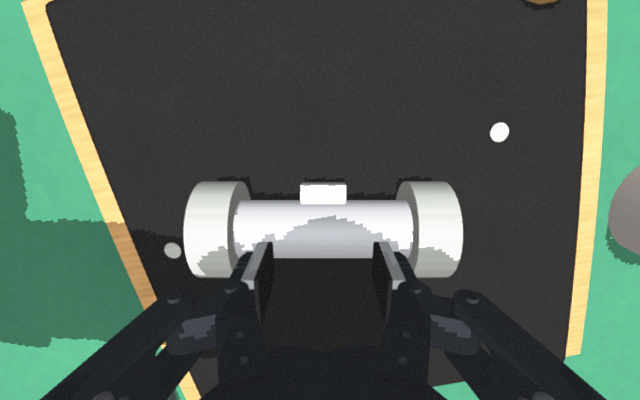

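```bash
python3 - <<'E'
from h import *
s=cam("scene")
r=R.from_quat([.9757,.2191,0,-.001]);p=np.array([.2241,-.4739,.1915])
for d in(0,.013,.03,.05):
  print(d,proj(s,[p+r.apply([0,y,-d]) for y in(-.0425,0,.0425)]).round(1).tolist())
a=cv2.imread("pics/scene.png")[140:270,20:150]
robot.capture("side");b=robot.capture("side")
c=cam("side");pp,rr=tool()
for d in(0,.01,.03,.05):print("side",d,proj(c,[pp+rr.apply([0,y,-d]) for y in(-.025,.025)]).round(1).tolist())
b=b[120:220,270:370]
cv2.imwrite("pics/v3.png",np.hstack([cv2.resize(a,(400,400),interpolation=2),cv2.resize(b,(400,400),interpolation=2)]))
E
```

```text
0 [[120.3, 226.2], [111.3, 239.7], [101.8, 254.0]]
0.013 [[118.2, 223.0], [109.1, 236.5], [99.4, 250.8]]
0.03 [[115.4, 218.6], [106.1, 232.2], [96.2, 246.6]]
0.05 [[112.1, 213.4], [102.5, 227.0], [92.3, 241.5]]
side 0 [[335.8, 190.8], [320.6, 187.5]]
side 0.01 [[335.9, 188.3], [320.7, 185.0]]
side 0.03 [[336.1, 183.0], [320.8, 179.7]]
side 0.05 [[336.4, 177.7], [320.9, 174.4]]
```

View pics/v3.png

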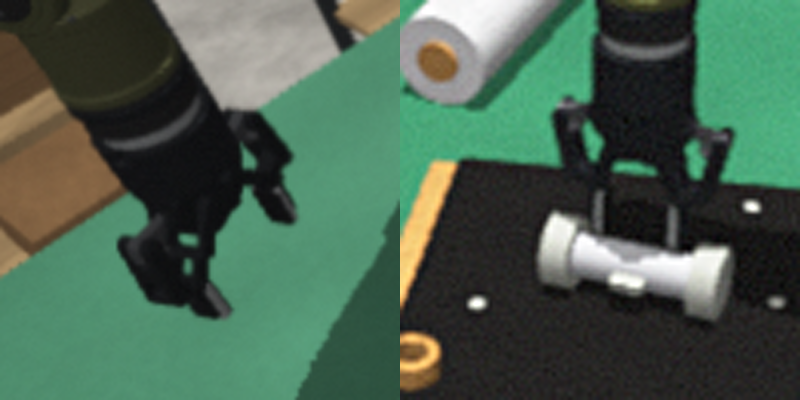

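The picture contradicts the reported TCP. The scene and wrist views both put the open fingertips about 45 mm behind it, and the fingers passed over the barrel without touching. I'll back off, go lower by that amount and check.

Request:
step_arm([
  [[0, 0, 0, 0.028, 0, 0, 0.59], [0, 0, 0, 0.028, 0, 0, 0.59], [0, 0, 0, 0, 0, 0.01, 0.59], [0, 0, 0, 0, 0, 0.01, 0.59], [0, 0, 0, 0, 0, 0.007, 0.59], [0, 0, 0, 0, 0, 0.005, 0.59], [0, 0, 0, 0, 0, 0, 0.59]],
])

```text
time_s: 9.1
eef_pos: [0.531, -0.095, -0.0022]
eef_rot: [0.758, 0.653, -0.0, -0.0]
ft_force: [-0.3, 0.1, -0.3]
gripper_width: 0.0504
finger_force: 0.0
```

```bash
python3 - <<'E'
from h import *
a=robot.capture("wrist");b=robot.capture("side");s=robot.state();print(s["eef_pos"],s["ft_force"])
c=cam("side");pp,rr=tool()
for d in(0,.03,.045,.06):print("side",d,proj(c,[pp+rr.apply([0,y,-d]) for y in(-.025,.025)]).round(1).tolist())
cv2.imwrite("pics/v4.png",np.hstack([cv2.resize(a,(480,300)),cv2.resize(b[120:220,280:380],(300,300),interpolation=2)]))
E
```

```text
[ 0.53160059 -0.09493391 -0.00163912] [-0.21356451  0.18084124  0.09713147]
side 0 [[329.8, 209.4], [314.5, 205.8]]
side 0.03 [[330.1, 201.6], [314.6, 198.1]]
side 0.045 [[330.3, 197.7], [314.6, 194.2]]
side 0.06 [[330.4, 193.7], [314.6, 190.2]]
```

View pics/v4.png

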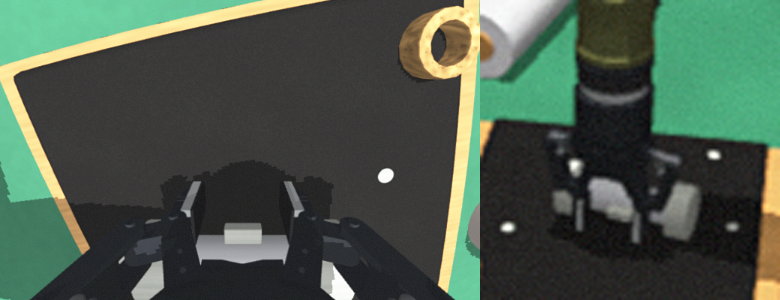

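Tips are now at about z≈0.035, beside the barrel, with the key between them. Lowering slightly more, then pushing.

Request:
step_arm([
  [[0, 0, 0, -0.006, 0, 0.004, 0.59], [0, 0, 0, -0.006, 0, 0, 0.59], [0, 0, 0, -0.006, 0, 0, 0.59], [0, 0, 0, -0.006, 0, 0, 0.59], [0, 0, 0, -0.006, 0, 0, 0.59], [0, 0, 0, -0.006, 0, 0, 0.59], [0, 0, 0, -0.006, 0, 0, 0.59], [0, 0, 0, -0.005, 0, 0, 0.59], [0, 0, 0, -0.004, 0, 0, 0.59], [0, 0, 0, -0.003, 0, 0, 0.59], [0, 0, 0, 0, 0, 0, 0.59], [0, 0, 0, 0, 0, 0, 0.59]],
])

```text
time_s: 10.7
eef_pos: [0.5235, -0.148, -0.0057]
eef_rot: [0.757, 0.653, 0.0, -0.0]
ft_force: [-0.1, -0.2, -0.1]
gripper_width: 0.0503
finger_force: 0.0
```

```bash
python3 look.py w5; python3 f1.py wrist,side .518,-.18,-.15
```

```text
[ 0.52351097 -0.14797369 -0.00571073] 10.7
mandrel 0.68 [323.  312.1] [158.0, 259.1, 328.4, 121.7] [ 0.5202 -0.1731] 171.5 [0.176 0.075]
key 0.58 [323.  325.7] [292.9, 313.0, 58.9, 25.7] [ 0.5191 -0.1805] 171.1 [0.031 0.017]
wrist [ 0.5199 -0.1757 -0.1476] iou 0.402
 key 0.86 [(30, 0.87), (35, 0.79), (25, 0.66), (40, 0.53), (20, 0.5), (15, 0.38)]
side [ 0.5195 -0.1768 -0.1596] iou 0.578
```

Rolling works: the key is now about 31° from up. I need about 15 mm more.

Request:
step_arm([
  [[0, 0, 0, -0.004, 0, 0, 0.59], [0, 0, 0, -0.004, 0, 0, 0.59], [0, 0, 0, -0.004, 0, 0, 0.59], [0, 0, 0, -0.003, 0, 0, 0.59], [0, 0, 0, 0, 0, 0, 0.59], [0, 0, 0, 0.02, 0, 0, 0.59], [0, 0, 0, 0.03, 0, 0, 0.59], [0, 0, 0, 0, 0, -0.05, 0.59], [0, 0, 0, 0, 0, -0.05, 0.59], [0, 0, 0, 0, 0, -0.05, 0.59], [0, 0, 0, 0, 0, 0, 0.59]],
])

```text
time_s: 12.52
eef_pos: [0.5323, -0.1129, 0.1489]
eef_rot: [0.757, 0.653, 0.003, 0.003]
ft_force: [0.7, -0.1, 0.0]
gripper_width: 0.0504
finger_force: 0.0
```

```bash
python3 look.py w6; python3 f1.py wrist,side,scene .518,-.192,-.15
```

```text
[ 0.53230792 -0.11288083  0.14885163] 12.525
mandrel 0.76 [321.7 255.8] [243.9, 228.4, 147.8, 57.2] [ 0.5214 -0.1891] 169.4 [0.146 0.064]
wrist [ 0.5173 -0.1909 -0.1495] iou 0.634
 key 0.6 [(0, 0.91), (-5, 0.85), (5, 0.74), (-10, 0.71), (-15, 0.6), (10, 0.57)]
side [ 0.5165 -0.1921 -0.1359] iou 0.911
scene [ 0.5152 -0.19   -0.1364] iou 0.94
 key 0.36 [(0, 0.77), (-5, 0.7), (5, 0.68), (10, 0.54), (-10, 0.54), (15, 0.43)]
```

Request:
step_arm([
  [[0, 0, 0.177, 0, 0, 0, 1], [0, 0, 0.177, 0, 0, 0, 1], [0, 0, 0.177, 0, 0, 0, 1], [0, 0, 0.177, 0, 0, 0, 1], [0, 0, 0.177, 0, 0, 0, 1], [0, 0, 0.177, 0, 0, 0, 1], [0, 0, 0.177, 0, 0, 0, 1], [0, 0, 0.177, 0, 0, 0, 1], [0, 0, 0.16, 0, 0, 0, 1], [0, 0, 0, 0, 0, 0, 1]],
])

```text
time_s: 14.38
eef_pos: [0.5287, -0.1135, 0.1442]
eef_rot: [0.997, -0.076, -0.0, -0.0]
ft_force: [0.2, 0.2, 0.0]
gripper_width: 0.0855
finger_force: 0.0
```

```bash
python3 -c "
from h import *
plan([.5165,-.191,.12],down(-.147))"; python3 f1.py wrist .5165,-.191,-.147
```

```text
TURN rotvec total [-0.      0.0001 -0.0045]  then SHIFT total [-0.0007  0.0784  0.0242]
wrist [ 0.5178 -0.1915 -0.1504] iou 0.949
 key 0.74 [(0, 0.87), (-5, 0.8), (5, 0.66), (-10, 0.63), (-15, 0.49), (10, 0.47)]
```

Request:
step_arm([
  [[0, 0, 0, 0, 0.04, 0, 1], [0, 0, 0, 0, 0.0388, 0, 1], [0, 0, 0, 0, 0, 0.05, 1], [0, 0, 0, 0, 0, 0.04, 1], [0, 0, 0, 0, 0, 0.03, 1], [0, 0, 0, 0, 0, 0.018, 1], [0, 0, 0, 0, 0, 0.008, 1], [0, 0, 0, 0, 0, 0, 1], [0, 0, 0, 0, 0, 0, 1]],
])

```text
time_s: 15.65
eef_pos: [0.5176, -0.1916, -0.0008]
eef_rot: [0.997, -0.076, 0.001, 0.0]
ft_force: [0.0, -0.2, -0.2]
gripper_width: 0.0852
finger_force: 0.0
```

```bash
python3 look.py w7; python3 f1.py wrist,side .5175,-.1915,-.15; python3 -c "
from h import *
plan([.5175,-.1915,-.004],down(-.15))
a=cv2.imread('pics/w7.png');robot.capture('side');b=robot.capture('side');c=cam('side');pp,rr=tool()
for d in(0,.03,.05):print('side',d,proj(c,[pp+rr.apply([0,y,-d]) for y in(-.0425,.0425)]).round(1).tolist())
cv2.imwrite('pics/v5.png',np.hstack([cv2.resize(a,(480,300)),cv2.resize(b[120:220,280:380],(300,300),interpolation=2)]))"
```

```text
[ 0.5175556  -0.19163111 -0.00079497] 15.65
mandrel 0.68 [324.9 218.3] [260.5, 112.3, 132.0, 239.8] [ 0.5381 -0.1947] 171.5 [0.126 0.057]
key 0.93 [326.3 287.9] [310.7, 256.8, 26.8, 64.4] [ 0.5029 -0.1901] 172.2 [0.038 0.012]
wrist none
side [ 0.5163 -0.1917 -0.1258] iou 0.766
 key 0.42 [(-180, 0.0), (-175, 0.0), (-170, 0.0), (-165, 0.0), (-160, 0.0), (-155, 0.0)]
TURN rotvec total [ 0.0001 -0.0002 -0.0032]  then SHIFT total [0.0008 0.     0.0025]
side 0 [[327.9, 197.4], [336.2, 182.9]]
side 0.03 [[328.2, 189.8], [336.5, 175.4]]
side 0.05 [[328.3, 184.6], [336.8, 170.3]]
```

View pics/v5.png

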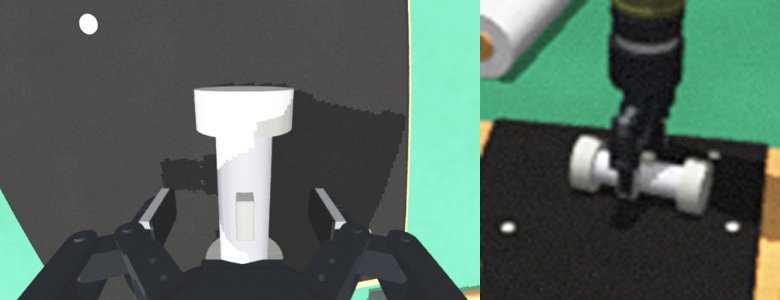

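The fingers straddle the barrel symmetrically, with the key at (326,288) between them. Tips are about 45 mm behind the reported TCP, so I lower 7 mm and close.

Request:
step_arm([
  [[0, 0, 0, 0, 0, 0.007, 1], [0, 0, 0, 0, 0, 0, 0.5], [0, 0, 0, 0, 0, 0, 0.3], [0, 0, 0, 0, 0, 0, 0.1], [0, 0, 0, 0, 0, 0, 0.1], [0, 0, 0, 0, 0, 0, 0.1], [0, 0, 0, 0, 0, 0, 0.1]],
])

```text
time_s: 17.08
eef_pos: [0.5168, -0.1917, -0.0084]
eef_rot: [0.997, -0.077, 0.0, 0.0]
ft_force: [-1.2, -1.4, 2.8]
gripper_width: 0.0325
finger_force: 59.5
```

Gripped. I'll lift and take a look at the cradle from beside it.

Request:
step_arm([
  [[0, 0, 0, 0, 0, -0.02, 0.1], [0, 0, 0, 0, 0, -0.05, 0.1], [0, 0, 0, 0, 0, -0.05, 0.1], [0, 0, 0, 0, 0, -0.05, 0.1], [0, 0, 0, 0, 0, -0.058, 0.1], [0, 0, 0, 0, -0.045, 0, 0.1], [0, 0, 0, 0, -0.045, 0, 0.1], [0, 0, 0, 0, -0.045, 0, 0.1], [0, 0, 0, 0, -0.045, 0, 0.1], [0, 0, 0, 0, -0.045, 0, 0.1], [0, 0, 0, 0, -0.035, 0, 0.1], [0, 0, 0, 0, 0, 0, 0.1]],
])

```text
time_s: 18.58
eef_pos: [0.5444, -0.0019, 0.2228]
eef_rot: [0.999, -0.021, 0.0, -0.03]
ft_force: [-0.0, -0.5, -5.9]
gripper_width: 0.0319
finger_force: 61.2
```

```bash
cat > cr.py <<'E'
from fit import *
# plates: bright vee arms; corners in cradle frame
def arm(xc,s):  # arm top edge quad & inner face
    return np.array([[xc+dx,s*y,-.006] for dx in(-.013,.013) for y in(.034,.041)])
def toW(P,x,y,yaw,z=.105):return tilted(yaw,np.pi/6).apply(np.array(P)*[1,-1,-1])+[x,y,z]
E
python3 - <<'E'
from cr import *
print(tool()[0],robot.state()["gripper_width"])
a=robot.capture("wrist");cv2.imwrite("pics/w8.png",a)
c=cam("wrist");np.savez("pics/w8.npz",*c)
for r in robot.cut_out("wrist","cradle")[:3]:
    v=np.argwhere(r["pixels"])[:,::-1];print(r["conf"],r["bbox"],onz(c,[v.mean(0)],.08))
l=max(0,0);crop=a[20:320,0:330];cv2.imwrite("pics/v6.png",np.vstack([cv2.resize(crop,(660,600),interpolation=2)]))
E
```

```text
[ 0.54444437 -0.00185628  0.22284836] 0.03190056518659097
0.65 [73.5, 31.5, 148.2, 164.5] [[0.61848397 0.18417803 0.08      ]]
0.55 [156.2, 298.5, 68.3, 80.8] [[0.3113049  0.19585254 0.08      ]]
```

View pics/v6.png

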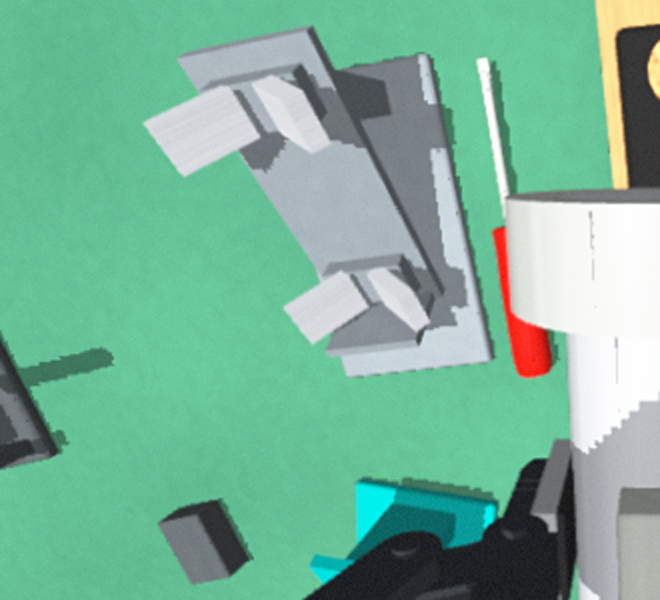

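The last view shows the grey cradle with its upper vee near zoomed (235,120) and its lower vee near (355,300), stop plate at the robot end. The turquoise decoy is separate, below it. Now I fit the bright vee arms.

```bash
cat > crfit.py <<'E'
from cr import *
def arms(y0):
    o=[]
    for xc in(-.059,.059):
        for s in(1,-1):
            cs=[(.034,-.006),(.041,-.006),(y0+.0035,y0-.0396-.0035),(y0,y0-.0396)]
            o.append(np.array([[xc+dx,s*y,z] for dx in(-.013,.013) for y,z in cs]))
    return o
def bright(im,box):
    hsv=cv2.cvtColor(im,cv2.COLOR_BGR2HSV);m=((hsv[...,2]>175)&(hsv[...,1]<28)).astype(np.uint8)
    k=np.zeros_like(m);x,y,w,h=[int(v) for v in box];k[max(y-6,0):y+h+6,max(x-6,0):x+w+6]=1;return m&k
def run(c,M,p0):
    Mb=cv2.resize(M,(2560,1600),interpolation=0)
    def f(p):
        m=np.zeros_like(Mb)
        for A in arms(p[3]):m|=hullmask(c,toW(A,p[0],p[1],p[2]))
        return 1-(m&Mb).sum()/(m|Mb).sum()
    best=None
    for yaw in(p0[2]-.15,p0[2],p0[2]+.15):
        q=np.array([p0[0],p0[1],yaw,p0[3]]);s=minimize(f,q,method="Nelder-Mead",options=dict(initial_simplex=q+np.vstack([np.zeros(4),np.diag([.012,.012,.1,.006])]),xatol=2e-4,fatol=1e-4,maxiter=160))
        if best is None or s.fun<best.fun:best=s
    return best
E
python3 - <<'E'
from crfit import *
s=robot.state();print(s["eef_pos"],s["eef_rot"].round(3),s["time_s"])
c=cam("wrist");im=robot.capture("wrist");b=[r["bbox"] for r in robot.cut_out("wrist","cradle") if r["bbox"][1]<150]
print(b)
M=bright(im,b[0] if b else [73,31,148,165]);np.savez("pics/w9.npz",M=M,*c);cv2.imwrite("pics/w9.png",im)
n,l,st,ce=cv2.connectedComponentsWithStats(M);print([(st[i].tolist(),ce[i].round(0).tolist()) for i in range(1,n) if st[i][4]>30])
r=run(c,M,[.615,.185,.2,.018]);print("wrist",r.x.round(4),1-r.fun)
P=[[.072,.041,-.006],[.046,.041,-.006],[-.046,.041,-.006],[-.072,.041,-.006]]
print(((proj(c,toW(P,*r.x[:3]))-[0,20])*2).round(0).tolist())
E
```

```text
[ 0.54423413 -0.00298079  0.22277911] [ 0.999 -0.022  0.    -0.03 ] 18.675
[[71.9, 33.6, 148.6, 165.1]]
[([88, 36, 77, 29, 984], [125.0, 49.0]), ([208, 48, 9, 24, 104], [211.0, 60.0]), ([71, 57, 141, 135, 6142], [146.0, 113.0]), ([214, 94, 11, 60, 385], [220.0, 119.0]), ([176, 152, 38, 34, 545], [195.0, 167.0]), ([163, 183, 62, 21, 748], [200.0, 196.0])]
wrist [5.876e-01 1.817e-01 6.450e-02 1.000e-04] 0.3685222143345075
[[138.0, 123.0], [175.0, 173.0], [278.0, 311.0], [301.0, 342.0]]
```

```bash
python3 - <<'E'
from crfit import *
im=cv2.imread("pics/w9.png");z=np.load("pics/w9.npz");c=[z[f"arr_{i}"] for i in range(4)]
for p in[(102,85),(145,120),(165,172),(145,75),(110,45),(200,167)]:print(p,im[p[1],p[0]])
i=im.astype(int);d=i[...,0]-i[...,2]
M=((i.min(2)>150)&(d<8)&(i[...,1]-i[...,2]<12)).astype(np.uint8);k=np.zeros_like(M);k[30:205,66:230]=1;M&=k
n,l,st,ce=cv2.connectedComponentsWithStats(M);print([st[i].tolist() for i in range(1,n) if st[i][4]>30])
M=np.isin(l,[i for i in range(1,n) if st[i][4]>60]).astype(np.uint8)
r=run(c,M,[.615,.185,.2,.018]);print("wrist",r.x.round(4),1-r.fun)
P=[[.072,.041,-.006],[.046,.041,-.006],[-.046,.041,-.006],[-.072,.041,-.006]]
print(((proj(c,toW(P,*r.x[:3]))-[0,20])*2).round(0).tolist())
E
```

```text
(102, 85) [221 219 216]
(145, 120) [191 185 171]
(165, 172) [219 213 211]
(145, 75) [216 208 209]
(110, 45) [194 183 173]
(200, 167) [222 217 215]
[[126, 59, 36, 37, 502], [72, 64, 55, 43, 901], [183, 154, 30, 30, 299], [142, 158, 39, 33, 496]]
wrist [0.5872 0.1846 0.095  0.0069] 0.5996168229464105
[[130.0, 128.0], [168.0, 177.0], [276.0, 314.0], [300.0, 344.0]]
```

```bash
cat > q.py <<'E'
from crfit import *
from scipy.optimize import least_squares
def comps(im,box):
    i=im.astype(int);d=i[...,0]-i[...,2]
    M=((i.min(2)>150)&(d<8)&(i[...,1]-i[...,2]<12)).astype(np.uint8);k=np.zeros_like(M);x,y,w,h=[int(v) for v in box];k[max(0,y-6):y+h+6,max(0,x-6):x+w+6]=1;M&=k
    n,l,st,ce=cv2.connectedComponentsWithStats(M)
    return [(l==j).astype(np.uint8) for j in range(1,n) if st[j][4]>60]
if __name__=="__main__":
    im=cv2.imread("pics/w9.png")
    for m in comps(im,[72,34,149,165]):
        h=cv2.convexHull(cv2.findContours(m,0,1)[0][0])
        for e in(1.5,2,3,4):
            a=cv2.approxPolyDP(h,e,True).reshape(-1,2)
            if len(a)<=5:break
        print(e,a.tolist())
    z=np.load("pics/w9.npz");c=[z[f"arr_{i}"] for i in range(4)]
    for p in([.5872,.1846,.095],[.6,.185,.2]):
        for xc in(-.059,.059):
            for s in(1,-1):
                P=[[xc+dx,s*y,zz] for dx in(-.013,.013) for y,zz in((.034,-.006),(.041,-.006),(.015,-.0246))]
                print(p,xc,s,proj(c,toW(P,*p)).round(0).tolist())
E
python3 q.py
```

```text
4 [[127, 61], [148, 66], [161, 91], [153, 95], [139, 86]]
1.5 [[113, 65], [126, 88], [90, 106], [72, 81], [106, 65]]
4 [[183, 157], [189, 154], [204, 164], [212, 182], [194, 174]]
3 [[172, 159], [179, 175], [155, 190], [142, 174], [161, 161]]
[0.5872, 0.1846, 0.095] -0.059 1 [[155.0, 191.0], [150.0, 192.0], [174.0, 179.0], [143.0, 176.0], [138.0, 177.0], [164.0, 163.0]]
[0.5872, 0.1846, 0.095] -0.059 -1 [[207.0, 185.0], [213.0, 184.0], [197.0, 176.0], [198.0, 169.0], [204.0, 168.0], [187.0, 160.0]]
[0.5872, 0.1846, 0.095] 0.059 1 [[90.0, 107.0], [84.0, 108.0], [116.0, 94.0], [72.0, 82.0], [65.0, 84.0], [100.0, 69.0]]
[0.5872, 0.1846, 0.095] 0.059 -1 [[154.0, 95.0], [161.0, 94.0], [144.0, 89.0], [139.0, 68.0], [146.0, 67.0], [128.0, 63.0]]
[0.6, 0.185, 0.2] -0.059 1 [[158.0, 183.0], [153.0, 184.0], [176.0, 169.0], [145.0, 168.0], [139.0, 169.0], [164.0, 153.0]]
[0.6, 0.185, 0.2] -0.059 -1 [[209.0, 170.0], [215.0, 169.0], [198.0, 164.0], [198.0, 154.0], [204.0, 152.0], [187.0, 147.0]]
[0.6, 0.185, 0.2] 0.059 1 [[84.0, 98.0], [78.0, 100.0], [109.0, 83.0], [63.0, 73.0], [57.0, 76.0], [90.0, 58.0]]
[0.6, 0.185, 0.2] 0.059 -1 [[146.0, 78.0], [153.0, 76.0], [135.0, 75.0], [127.0, 50.0], [134.0, 48.0], [117.0, 48.0]]
```

```bash
python3 - <<'E'
from q import *
z=np.load("pics/w9.npz");c=[z[f"arr_{i}"] for i in range(4)]
P=[[-.072,.034,-.006],[-.046,.034,-.006],[.046,.034,-.006],[.072,.034,-.006],[-.072,-.041,-.006],[.046,-.041,-.006],[.046,-.034,-.006],[.072,-.041,-.006]]
U=np.array([[155,190],[142,174],[90,106],[72,81],[212.5,182.5],[161,92],[153,95],[148,66]])
for fz in(0,1):
    f=lambda p:(proj(c,toW(P,p[0],p[1],p[2],p[3] if fz else .105))-U).ravel()
    s=least_squares(f,[.587,.185,.095]+[.105]*fz,x_scale=.01,loss="soft_l1");print(s.x.round(4),s.fun.reshape(-1,2).round(1).tolist())
# check vs side/scene original pictures: bright arm top corners
for n in("scene","side"):
    im=cv2.imread(f"pics/{n}.png");cc=cam(n)
    cs=comps(im,[350,162,60,30] if n=="scene" else [236,219,75,60])
    print(n,[np.argwhere(m)[:,::-1].mean(0).round(1).tolist() for m in cs])
    print([proj(cc,toW([[xc,s_*.026,-.014]],.5872,.1850,.095)).round(1).tolist() for xc in(-.059,.059) for s_ in(1,-1)])
print(robot.state()["joints"].round(3))
E
```

```text
[0.5885 0.1847 0.0887] [[-0.4, 0.2], [0.7, 0.8], [0.0, -0.4], [-0.5, -0.4], [-0.0, 0.7], [0.4, 0.9], [1.4, -0.9], [-1.7, -0.3]]
[0.5885 0.1862 0.0911 0.1029] [[-0.4, -0.2], [0.8, 0.5], [0.3, -0.3], [-0.1, -0.0], [-0.4, 0.2], [0.1, 0.9], [1.2, -0.9], [-2.0, -0.0]]
scene [[392.9, 172.1], [364.2, 172.2]]
[[[363.9, 169.6]], [[356.9, 179.2]], [[394.7, 166.5]], [[388.0, 176.8]]]
side [[257.6, 229.4], [298.3, 250.2]]
[[[296.4, 261.2]], [[299.2, 246.7]], [[253.9, 240.6]], [[258.2, 226.4]]]
[-0.046  0.283 -0.028  1.261  0.06   3.141]
```

Cradle fit: (0.588, 0.185, 0.105), yaw 0.09, residuals within about 1–2 px. Joint 6 is at its limit, so I turn the tool half round; the mandrel's ends are alike, so this doesn't matter.

Request:
step_arm([
  [[0, 0, 0.18, 0, 0, 0, 0.1], [0, 0, 0.18, 0, 0, 0, 0.1], [0, 0, 0.18, 0, 0, 0, 0.1], [0, 0, 0.18, 0, 0, 0, 0.1], [0, 0, 0.18, 0, 0, 0, 0.1], [0, 0, 0.18, 0, 0, 0, 0.1], [0, 0, 0.18, 0, 0, 0, 0.1], [0, 0, 0.18, 0, 0, 0, 0.1], [0, 0, 0.18, 0, 0, 0, 0.1], [0, 0, 0.18, 0, 0, 0, 0.1], [0, 0, 0, 0, 0, 0, 0.1]],
])

```text
time_s: 20.15
eef_pos: [0.2867, -0.3418, 0.2281]
eef_rot: [0.812, -0.536, -0.071, -0.218]
ft_force: [0.3, -1.0, -4.9]
gripper_width: 0.0322
finger_force: 61.9
```

```bash
cat >> h.py <<'E'
CR=np.array([.5883,.185,.105]);CYAW=.09
def crot():
    T=tilted(CYAW,np.pi/6).as_matrix();return R.from_matrix(np.c_[-T[:,0],-T[:,1],T[:,2]])
def hover(h,off=(.0007,0,-.0544)):
    r=crot();return CR-h*r.as_matrix()[:,2]-r.apply(off),r
E
python3 -c "
from h import *
print(robot.state()['joints'].round(2),tool()[1].as_matrix().round(3).tolist())
p,r=hover(.1);print(p,r.as_matrix().round(2).tolist());plan(p,r)"
```

```text
[-1.11  0.39  0.02  1.56  0.3   3.14] [[0.415, -0.902, 0.118], [-0.84, -0.33, 0.43], [-0.349, -0.277, -0.895]]
[0.56619604 0.18300526 0.14484076] [[-0.86, -0.09, 0.5], [-0.08, 1.0, 0.04], [-0.5, -0.0, -0.87]]
TURN rotvec total [0.6069 0.15   1.7197]  then SHIFT total [-0.2403  0.4976  0.2349]
```

The turn went the wrong way: joint 6 sat on its limit and the arm swung aside, clear of everything, still holding the mandrel. Turning the other way.

```bash
python3 -c "
from h import *
plan([.35,-.25,.3],down(.84))
p,r=hover(.1)
print('then to hover from there', (down(.84).inv()*r).as_rotvec())"
```

```text
TURN rotvec total [-0.545  -0.0573 -1.9655]  then SHIFT total [ 0.1106 -0.0141 -0.0719]
then to hover from there [-0.62269136 -0.24510787 -2.32391581]
```

Request:
step_arm([
  [[-0.0454, -0.0048, -0.1638, 0, 0, -0.003, 0.1], [-0.0454, -0.0048, -0.1638, 0, 0, -0.003, 0.1], [-0.0454, -0.0048, -0.1638, 0, 0, -0.003, 0.1], [-0.0454, -0.0048, -0.1638, 0, 0, -0.003, 0.1], [-0.0454, -0.0048, -0.1638, 0, 0, -0.003, 0.1], [-0.0454, -0.0048, -0.1638, 0, 0, -0.003, 0.1], [-0.0454, -0.0048, -0.1638, 0, 0, -0.003, 0.1], [-0.0454, -0.0048, -0.1638, 0, 0, -0.003, 0.1], [-0.0454, -0.0048, -0.1638, 0, 0, -0.003, 0.1], [-0.0454, -0.0048, -0.1638, 0, 0, -0.003, 0.1], [-0.0454, -0.0048, -0.1638, 0, 0, -0.003, 0.1], [-0.0454, -0.0048, -0.1638, 0, 0, -0.003, 0.1]],
])

```text
time_s: 21.65
eef_pos: [0.2909, -0.3472, 0.2636]
eef_rot: [0.91, 0.414, 0.002, 0.0]
ft_force: [0.3, 0.7, -6.2]
gripper_width: 0.0322
finger_force: 61.7
```

```bash
python3 -c "
from h import *
s=robot.state();print(s['joints'].round(2),tool()[1].as_matrix().round(2).tolist())
plan([.48,.0,.32],down(1.7))"
```

```text
[-0.88  0.11 -0.14  1.32  0.    1.41] [[0.66, 0.75, 0.0], [0.75, -0.66, 0.0], [0.0, 0.0, -1.0]]
TURN rotvec total [ 0.0032 -0.0021 -0.8466]  then SHIFT total [ 0.3199  0.2323 -0.0564]
```

Request:
step_arm([
  [[0, 0, -0.17, 0, 0, 0, 0.1], [0, 0, -0.17, 0, 0, 0, 0.1], [0, 0, -0.17, 0, 0, 0, 0.1], [0, 0, -0.17, 0, 0, 0, 0.1], [0, 0, -0.167, 0, 0, 0, 0.1], [0, 0, 0, 0.046, 0.033, -0.008, 0.1], [0, 0, 0, 0.046, 0.033, -0.008, 0.1], [0, 0, 0, 0.046, 0.033, -0.008, 0.1], [0, 0, 0, 0.046, 0.033, -0.008, 0.1], [0, 0, 0, 0.046, 0.033, -0.008, 0.1], [0, 0, 0, 0.046, 0.033, -0.008, 0.1], [0, 0, 0, 0.046, 0.033, -0.008, 0.1]],
])

```text
time_s: 23.15
eef_pos: [0.4804, 0.0024, 0.3209]
eef_rot: [0.662, 0.75, 0.002, 0.0]
ft_force: [0.8, 0.5, -6.7]
gripper_width: 0.0322
finger_force: 62.1
```

```bash
python3 -c "
from h import *
s=robot.state();print(s['joints'].round(2),tool()[1].as_matrix().round(2).tolist())
p,r=hover(.16);plan(p,r);print(p)
print('upright first:');plan(p+[0,0,.1],down(.09-np.pi))"
```

```text
[0.   0.16 0.06 1.47 0.   1.45] [[-0.12, 0.99, 0.0], [0.99, 0.12, 0.0], [0.0, 0.0, -1.0]]
TURN rotvec total [-0.3975 -0.415  -1.4995]  then SHIFT total [-0.      0.1721  0.1433]
[0.53631746 0.1803089  0.19680228]
upright first:
TURN rotvec total [ 4.1000e-03  5.0000e-04 -1.5367e+00]  then SHIFT total [-0.0717  0.1721  0.0241]
```

Request:
step_arm([
  [[-0.0442, -0.0461, -0.1666, 0, 0, 0, 0.1], [-0.0442, -0.0461, -0.1666, 0, 0, 0, 0.1], [-0.0442, -0.0461, -0.1666, 0, 0, 0, 0.1], [-0.0442, -0.0461, -0.1666, 0, 0, 0, 0.1], [-0.0442, -0.0461, -0.1666, 0, 0, 0, 0.1], [-0.0442, -0.0461, -0.1666, 0, 0, 0, 0.1], [-0.0442, -0.0461, -0.1666, 0, 0, 0, 0.1], [-0.0442, -0.0461, -0.1666, 0, 0, 0, 0.1], [-0.0442, -0.0461, -0.1666, 0, 0, 0, 0.1], [0, 0, 0, 0, 0, 0, 0.1]],
])

```text
time_s: 24.4
eef_pos: [0.477, -0.0003, 0.3185]
eef_rot: [-0.041, 0.966, 0.012, 0.256]
ft_force: [-0.2, 0.4, -6.2]
gripper_width: 0.032
finger_force: 62.7
```

```bash
python3 -c "
from h import *
s=robot.state();print(s['joints'].round(2),tool()[1].as_matrix().round(2).tolist())
p,r=hover(.12);plan(p,r);print(p)"
```

```text
[-0.05 -0.27 -0.5   0.82  0.07 -0.12] [[-0.87, -0.09, 0.49], [-0.07, 1.0, 0.04], [-0.5, 0.0, -0.87]]
TURN rotvec total [-0.0008 -0.0046 -0.0042]  then SHIFT total [-0.0043  0.1745  0.183 ]
[0.55623651 0.18210647 0.16216127]
```

Request:
step_arm([
  [[0, -0.0046, -0.0042, -0.0043, 0.0436, 0, 0.1], [0, 0, 0, 0, 0.0436, 0, 0.1], [0, 0, 0, 0, 0.0436, 0, 0.1], [0, 0, 0, 0, 0.0436, 0, 0.1], [0, 0, 0, 0, 0, 0.045, 0.1], [0, 0, 0, 0, 0, 0.045, 0.1], [0, 0, 0, 0, 0, 0.045, 0.1], [0, 0, 0, 0, 0, 0.045, 0.1], [0, 0, 0, 0, 0, 0, 0.1], [0, 0, 0, 0, 0, 0, 0.1]],
])

```text
time_s: 25.65
eef_pos: [0.5579, 0.1828, 0.1667]
eef_rot: [-0.045, 0.965, 0.011, 0.26]
ft_force: [0.4, 0.3, -5.0]
gripper_width: 0.0322
finger_force: 62.7
```

```bash
cat > chk.py <<'E'
from q import *
s=robot.state();print(s['eef_pos'],s['joints'].round(2))
p,r=hover(.0);plan(p,r)
# where is the mandrel, seen by side/scene, with full tilt model
p,rt=tool();q=p+rt.apply([.0007,0,-.0544]);print("mandrel expected",q.round(4), "in cradle",(crot().inv().apply(q-CR)*[-1,1,-1]).round(4))
ax=-rt.as_matrix()[:,0];yaw0=np.arctan2(ax[1],ax[0]);t0=np.arcsin(ax[2])
views=[]
for n in("scene","side"):
    robot.capture(n);m=robot.cut_out(n,"mandrel");m=[k for k in m if np.hypot(*(np.argwhere(k["pixels"])[:,::-1].mean(0)-proj(cam(n),[q])[0]))<25]
    if m:views.append((cam(n),cv2.resize(m[0]["pixels"].astype(np.uint8),(2560,1600),interpolation=0)));print(n,m[0]["conf"])
def f(v):
    e=0
    for c,M in views:
        mm=np.zeros_like(M)
        for P in PARTS:mm|=hullmask(c,place(P,v[:3],v[3],0,v[4]))
        e+=1-(mm&M).sum()/(mm|M).sum()
    return e/len(views)
if views:
    x0=np.array([*q,yaw0,t0]);s=minimize(f,x0,method="Nelder-Mead",options=dict(initial_simplex=x0+np.vstack([np.zeros(5),np.diag([.005,.005,.005,.05,.05])]),xatol=2e-4,fatol=1e-4,maxiter=150))
    print("start iou",1-f(x0),"fit",s.x.round(4),1-s.fun,"yaw0,t0",yaw0.round(3),t0.round(3),"in cradle",(crot().inv().apply(s.x[:3]-CR)*[-1,1,-1]).round(4))
E
python3 chk.py
```

```text
[0.55794012 0.18276887 0.16671966] [ 0.42  0.04 -0.66  0.37 -0.16  0.28]
TURN rotvec total [-0.0003  0.0028  0.0024]  then SHIFT total [ 0.0038 -0.0005  0.1231]
mandrel expected [0.5301 0.1803 0.2134] in cradle [0.0036 0.0005 0.1231]
scene 0.67
side 0.97
start iou 0.7290764501701842 fit [0.5315 0.1786 0.2138 0.1176 0.5312] 0.7428611303797221 yaw0,t0 0.093 0.526 in cradle [ 0.0049 -0.0013  0.1228]
```

Request:
step_arm([
  [[0, 0.0028, 0.0024, 0.0038, -0.0005, 0.02, 0.1], [0, 0, 0, 0, 0, 0.03, 0.1], [0, 0, 0, 0, 0, 0.025, 0.1], [0, 0, 0, 0, 0, 0.015, 0.1], [0, 0, 0, 0, 0, 0.008, 0.1], [0, 0, 0, 0, 0, 0, 0.1], [0, 0, 0, 0, 0, 0, 0.1]],
])

```text
time_s: 26.72
eef_pos: [0.604, 0.1858, 0.0807]
eef_rot: [-0.044, 0.965, 0.011, 0.26]
ft_force: [0.1, 0.9, -5.7]
gripper_width: 0.0323
finger_force: 62.9
```

```bash
python3 chk.py; python3 -c "
from h import *
print(robot.state()['ft_force'])"
```

```text
[0.60395898 0.1857663  0.08072877] [ 0.38  0.22 -0.72  0.13 -0.14  0.25]
TURN rotvec total [-0.0003  0.0021  0.0007]  then SHIFT total [0.0007 0.0006 0.0255]
mandrel expected [0.5762 0.1833 0.1274] in cradle [ 0.0006 -0.0006  0.0255]
scene 0.97
side 0.62
start iou 0.7309598626714372 fit [0.5766 0.1834 0.1253 0.1116 0.5267] 0.7438687352819368 yaw0,t0 0.091 0.526 in cradle [-0.0001 -0.0005  0.0235]
[ 0.02555737 -0.23263337 -6.41715489]
```

Request:
step_arm([
  [[0, 0.002, 0, 0.0007, 0.0006, 0.008, 0.1], [0, 0, 0, 0, 0, 0.006, 0.1], [0, 0, 0, 0, 0, 0.004, 0.1], [0, 0, 0, 0, 0, 0.002, 0.1], [0, 0, 0, 0, 0, 0, 0.1]],
])

```text
time_s: 27.55
eef_pos: [0.6129, 0.1869, 0.0618]
eef_rot: [-0.044, 0.965, 0.011, 0.258]
ft_force: [1.1, 0.2, -6.3]
gripper_width: 0.0326
finger_force: 62.9
```

Request:
step_arm([
  [[0, 0, 0, 0, 0, 0.001, 0.1], [0, 0, 0, 0, 0, 0.001, 0.1], [0, 0, 0, 0, 0, 0, 0.1]],
])

```text
time_s: 27.92
eef_pos: [0.6139, 0.187, 0.0604]
eef_rot: [-0.044, 0.965, 0.011, 0.258]
ft_force: [0.9, 0.9, -6.4]
gripper_width: 0.0322
finger_force: 62.9
```

```bash
python3 chk.py
```

```text
[0.61392192 0.18703286 0.06040739] [ 0.37  0.26 -0.73  0.08 -0.14  0.25]
TURN rotvec total [-0.0007 -0.0011  0.0008]  then SHIFT total [-0.0007  0.0003  0.0029]
mandrel expected [0.5863 0.1846 0.1072] in cradle [-0.0007 -0.0002  0.0029]
scene 0.7
side 0.61
start iou 0.7084451908139181 fit [0.5864 0.1847 0.1052 0.084  0.5325] 0.7192317028374884 yaw0,t0 0.091 0.522 in cradle [-0.0016 -0.0001  0.0011]
```

Request:
step_arm([
  [[0, 0, 0, 0, 0, 0.001, 0.1], [0, 0, 0, 0, 0, 0, 0.1]],
])

```text
time_s: 28.38
eef_pos: [0.6144, 0.1871, 0.0595]
eef_rot: [-0.044, 0.965, 0.011, 0.258]
ft_force: [-0.0, 0.4, -5.4]
gripper_width: 0.0318
finger_force: 62.9
```

Request:
step_arm([
  [[0, 0, 0, 0, 0, 0.001, 0.1], [0, 0, 0, 0, 0, 0, 0.1]],
])

```text
time_s: 28.62
eef_pos: [0.6149, 0.187, 0.0589]
eef_rot: [-0.044, 0.965, 0.011, 0.258]
ft_force: [-2.3, -1.2, -1.9]
gripper_width: 0.0324
finger_force: 63.7
```

Contact with the vees shows in the force. I nudge slightly further, then open gradually.

Request:
step_arm([
  [[0, 0, 0, 0, 0, 0.0005, 0.1], [0, 0, 0, 0, 0, 0, 0.1]],
])

```text
time_s: 28.88
eef_pos: [0.6149, 0.187, 0.0589]
eef_rot: [-0.044, 0.965, 0.011, 0.258]
ft_force: [-6.4, -2.4, 4.2]
gripper_width: 0.0321
finger_force: 64.4
```

Request:
step_arm([
  [[0, 0, 0, 0, 0, 0, 0.45], [0, 0, 0, 0, 0, 0, 0.6], [0, 0, 0, 0, 0, 0, 0.8], [0, 0, 0, 0, 0, 0, 0.8], [0, 0, 0, 0, 0, 0, 0.8]],
])

```text
time_s: 29.5
eef_pos: [0.6153, 0.1872, 0.0583]
eef_rot: [-0.044, 0.965, 0.011, 0.258]
ft_force: [-0.5, 0.3, -0.0]
gripper_width: 0.0683
finger_force: 0.0
```

```bash
python3 chk.py
```

```text
[0.61534598 0.18723247 0.0583093 ] [ 0.37  0.27 -0.73  0.07 -0.14  0.25]
TURN rotvec total [-0.0006 -0.0009  0.0008]  then SHIFT total [-0.0005  0.0002  0.0004]
mandrel expected [0.5877 0.1848 0.1051] in cradle [-0.0005 -0.0002  0.0004]
scene 0.61
side 0.57
start iou 0.6923760129609257 fit [0.5868 0.1853 0.1052 0.084  0.5175] 0.6973964752915393 yaw0,t0 0.091 0.523 in cradle [-0.0012  0.0004  0.0009]
```

Released. Retracting straight back out, then checking.

Request:
step_arm([
  [[0, 0, 0, 0, 0, 0, 1], [0, 0, 0, 0, 0, 0, 1], [0, 0, 0, 0, 0, -0.015, 1], [0, 0, 0, 0, 0, -0.03, 1], [0, 0, 0, 0, 0, -0.04, 1], [0, 0, 0, 0, 0, -0.04, 1], [0, 0, 0, 0, 0, -0.04, 1], [0, 0, 0, 0, 0, 0, 1]],
])

```text
time_s: 30.7
eef_pos: [0.534, 0.1808, 0.2061]
eef_rot: [-0.044, 0.964, 0.013, 0.261]
ft_force: [0.7, 0.5, 0.5]
gripper_width: 0.0854
finger_force: 0.0
```

```bash
sed -e 's/^p,rt=tool.*/p=None;q=CR.copy();rt=crot()/' chk.py > chk2.py; cat >> chk2.py <<'E'
x=s.x
for n in("wrist","side","scene"):
    robot.capture(n);c=cam(n)
    for k in robot.cut_out(n,"key")[:2]:
        K=cv2.resize(k["pixels"].astype(np.uint8),(2560,1600),interpolation=0);o=[]
        for a in range(-90,91,5):
            h=hullmask(c,place(KEY,x[:3],x[3],np.radians(a),x[4]));o.append(((h&K).sum()/(h|K).sum(),a))
        print(n,round(k["conf"],2),[(round(float(u),2),a) for u,a in sorted(o)[::-1][:4]])
E
python3 chk2.py
```

```text
[0.53404394 0.18079543 0.20610785] [ 0.43 -0.04 -0.63  0.48 -0.17  0.3 ]
TURN rotvec total [0.0019 0.006  0.0003]  then SHIFT total [ 0.0027 -0.0007  0.1692]
side 0.76
start iou 0.8871562234193365 fit [0.5858 0.1867 0.1066 0.0929 0.5254] 0.9146271400666437 yaw0,t0 0.09 0.524 in cradle [-0.0012  0.0019  0.0026]
wrist 0.59 [(0.79, -5), (0.68, -10), (0.62, 0), (0.51, -15)]
side 0.6 [(0.84, 0), (0.8, 5), (0.8, -5), (0.72, -10)]
```

```bash
python3 -c "
from workcell import robot
print(robot.close_job())"
```

```text
the job is handed in; nothing more can be done
None
```

The job is handed in at about 31 s. The mandrel was rolled key-up on the plate and released there, then laid in the grey cradle; the last camera check put it within about 3 mm of centre and the key within about 5° of square. The system returned no verdict.

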